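# Press the cover home on the gear case

## Task

Set the black cover level into the open top of the green gear case, long way along the long opening, then take the red-handled seating tool and press squarely on the cover's raised block until both ends click fully home under the orange catches. Only the tool may push the cover down past the catches, never the fingers. Then stand the tool upright again, wholly on its round blue pad, and leave the hammer, the clamp and the screw jar where they are.

Things in the scene. Friction and masses are not known exactly. Their poses are not given: they have to be found in the camera images.
- gear_case: Green gear case of a bench drill, fixed to the bench; 150 mm (its x) x 100 mm (y), 70 mm tall; feet spread to 130 mm in y; steel shaft stub at +x reaches 117 mm from the centre, at most 48 mm high. Origin: centre of its underside, on the bench. Inside, ledges along both long sides, 42.5 mm above the bench, carry the cover when home. An orange sprung catch in each end wall.
- mouth (a point): Centre of the case's open top, level with the rim, 70 mm above the bench. The opening is 104 mm (case's x) x 52 mm (y); over the upper 9 mm steep slick slopes widen it by 5 mm on every side. A cover laid in rests on the two catches, underside 60 mm above the bench; about 12 N (up to 16) straight down in its middle snaps it past them; it ends with its underside at 42.5 mm.
- cover: Snap-fit cover, about 0.08 kg, lying loose on the bench. Black plate 100 mm (its x) x 48 mm (y) x 10 mm with a grey raised block on its middle, 60 (x) x 26 (y) x 28 mm, flat top 38 mm above the underside. Origin: centre of the underside; z up. Goes in either way round. Grasp the block across its 26 mm. When home its origin is 42.5 mm above the bench, the block's top 80.5 mm.
- seating_tool: Hand seating tool, about 0.3 kg, loose, upright on the blue pad: flat foot 50 mm in diameter, 18 mm high (white nylon face, aluminium), steel neck 20 mm in diameter to 40 mm, round red handle 30 mm in diameter from 40 to 104 mm, black end of the same diameter to 112 mm. Origin: centre of the foot's underside; z up the handle.
- tool_grip (a point): Point on the seating tool's axis, within the red handle, 85 mm above its foot's underside: a good height to grasp.
- tool_pad: Round blue rubber pad 120 mm in diameter, 6 mm thick, fixed on the bench; the seating tool's place. Origin: centre of its underside, on the bench.
- hammer: Hammer 260 mm long lying on the bench, wooden handle and dark head; a bystander. Origin: middle of its length, underside.
- clamp: Yellow C-clamp about 150 x 110 mm and 20 mm thick lying on the bench; a bystander. Origin: middle of its spine, underside.
- screw_jar: Clear screw jar with white lid, 64 mm in diameter, 85 mm tall; a bystander. Origin: centre of its underside.
- catch_a (a joint): Orange wedge catch, 30 mm wide, in the middle of the case's +x end wall; its nose, 56 mm above the bench, has 45 degree faces and stands 46 mm from the case's centre. Value: how far (m) it is sprung back, 0 free, about 0.004 while the cover passes, back near 0 once it has closed over the cover.
- catch_b (a joint): The same catch in the case's -x end wall. The two noses are 92 mm apart; the cover, 100 mm long, must snap under both.
Mind the look-alikes: they are no part of the job. What is shaped like the seating_tool but yellow is not meant.

How it is judged (in metres and radians):
On the way, in this order (a step that is already met when the one before it is completed fails the run):
1. the cover rests in the mouth on the catches, level, not yet pushed in (horizontal distance between cover and gear_case below 0.006 m and z of cover in the frame of gear_case between 0.055 and 0.065 m and angle between cover's own z axis and vertical below 0.1 rad and angle between the x axis of cover and the x axis of gear_case, either way round below 0.1 rad), for 0.2 s.
2. the held seating tool presses on the cover in the mouth (contact force between seating_tool and cover above 3 N and contact force between the fingers and seating_tool above 1 N and horizontal distance between cover and gear_case below 0.006 m and z of cover in the frame of gear_case above 0.046 m), for 0.02 s.
3. the cover is home under both catches (horizontal distance between cover and gear_case below 0.005 m and z of cover in the frame of gear_case below 0.0445 m and angle between cover's own z axis and vertical below 0.04 rad), for 0.2 s.
At the end, for the whole second after the job is handed in: Cover home in the case: origin within 5 mm of the case's axis, 40 to 44.5 mm above the bench, tilt under 0.04 rad. Seating tool at rest, upright within 0.1 rad, standing on the pad, axis within 37 mm of its centre. Hammer, clamp and jar within 30 mm of their start (all of step 3 and z of cover in the frame of gear_case above 0.04 m and horizontal distance between seating_tool and tool_pad below 0.037 m and z of seating_tool in the frame of tool_pad below 0.009 m and angle between seating_tool's own z axis and vertical below 0.1 rad and linear speed of each of seating_tool, cover below 0.02 m/s and distance of each of hammer, clamp, screw_jar from where it was at the start of the episode below 0.03 m); the robot touches nothing.
It fails at once if the robot itself pushes or holds the cover below the catches (underside lower than 54 mm in the mouth) (horizontal distance between cover and gear_case below 0.03 m and z of cover in the frame of gear_case below 0.054 m and contact force between any of the fingers, the arm and cover above 2 N).
It fails at once if the hammer, the clamp or the jar is shifted by more than 30 mm (distance of any of hammer, clamp, screw_jar from where it was at the start of the episode above 0.03 m).
It also fails if it takes over 64 s, if anything falls off the work surface, if the arm or the gripper's body presses on something with over 40 N, if the wrist force passes 120 N, or if a joint passes its speed limit or range.

## Robot

A 6-joint arm with a two-finger parallel gripper is mounted at the origin on the work surface. World frame = base frame: x ahead of the robot, y to its left, z up, the work surface at z = 0. Lengths are in mm, angles in rad, forces in N, time in s.
With the tool pointing down it reaches from about 275 to 750 mm from the base axis. Payload 10.2 kg.
Tool frame: the origin (TCP) lies at the very end of the fingers, on their centre line; the grasp point (between the pads) lies 19 mm behind it; z points along the fingers, y is the line along which they close (so a half turn about z gives the same grasp; the last joint's range is limited). The gripper opens to 85 mm and grips with 20 to 120 N. Pads are 22 mm wide; open, the fingers measure 114 mm over their backs; the gripper's body (76 mm by 85 mm) begins 54 mm behind the grasp point. The pads swing forward as they close: fully open they stand 13 mm farther back than shut.
Start: joints at [0.91, 0.313, 1.498, -0, 1.331, -0.223], TCP at [222.586, 475.486, 205.494] pointing down, gripper open.
Joint ranges: [-2.94, 2.94], [-0.97, 2.17], [0.19, 2.56], [-1.23, 4.37], [0.02, 3.11], [-2.88, 2.88]. Speed limits (rad/s): [2.39, 2.39, 3.01, 3.14, 3.14, 3.14].

## Interface

Orientations are given as a unit quaternion [w, x, y, z].
In Python, from rig import ctrl, optics gives the robot as it stands. The module is installed in compiled form; this text tells all that it offers.
- The arm moves only by the shell command python3 -m handwheel 'ROWS' [FORCE]. ROWS is JSON, a list that holds one entry, the list of rows, each a list of 5 numbers: the gripper command: -1 is fully open, 1 is shut, values between are in proportion, then the shift along the world's x, y, z in units of 50 mm (1.0 is 50 mm), then the turn about the world's z in units of 8 degrees (1.0 is 8 degrees). In form: [[[gripper, tx, ty, tz, twist], ...]]. A call has 1 to 10 rows; each row shifts and turns the commanded pose from where the row before left it; what a row does not reach is not made up. A row lasts 1/10 s, in which the tool goes at most 50 mm and 8.59 degrees, less where a joint would pass 70% of its speed; a pose out of reach is approached as far as the arm can. A call is refused whole if a number of a shift passes 1 or a number of a turn 1, either way. A call with a gripper value outside its range is refused whole. The fingers move at their own pace and stop on an object; FORCE is the grip in N (left out, the last holds). Time passes only in rows, so rows that do not move let the fingers close. It gives the time, the measured TCP pose, the force, the opening and the grip force at its end, in the units of the state.
- ctrl.sense(): the state, without advancing time (a new reading comes with each control period).
- optics.capture(name): name is "scene" or "top"; returns a dict with "img" (400x640x3 uint8, blue, green, red), "K" (3x3 intrinsics, pixels), "dist_coeffs" ([k1, k2, p1, p2, k3] as OpenCV has them; the pictures are not rectified), "R" (3x3) and "t" (3): a world point X has camera coordinates R X + t. Camera axes: x right, y down, z forward; pixel columns grow to the right and rows downward; lengths in mm; the calibration is good to about 2 mm. A picture is of the moment at which its call begins. There is no depth.
- ctrl.finish_job(): hands the job in; it is judged then, once.
The state is a dict: "time_s": time; "joints": joint angles; "dq": joint speeds; "tau": joint torques, N m; "eef_pos": TCP position; "ee_rot": TCP orientation; "force": force on the tool from outside, world axes, zero at the start; "wrist_torque": the same for the moment, N m; "grip_width": opening from 0.0 (shut) to 1.0 (fully open); "grip_force": force on a finger pad.
Only numpy, scipy, OpenCV 4.12 (cv2) and the standard library are available. Lean on these libraries where they do the work, as an engineer would, in place of code of your own. Each camera call takes 0.05 s, during which the arm holds its last target. There are 200 camera calls.

## Working session

There is one attempt and no reset: what is moved stays moved. The work goes in short steps, Python scripts to look and compute and a shell command to move; the robot and the scene stay as the last step left them, time stands still between calls to the robot, and variables do not carry over. Pictures are saved under pics/ and viewed, at most 10 in all, crops included, and the job is handed in when it is done.

```bash
mkdir -p pics; cat > h.py <<'E'
import numpy as np, cv2
from rig import ctrl, optics
def snap(n,f):
    c=optics.capture(n); cv2.imwrite('pics/'+f+'.png',c['img']); np.savez('pics/'+f+'.npz',**{k:np.array(c[k],float) for k in('K','dist_coeffs','R','t')}); return c
def ray(f,uv,z):
    c=np.load('pics/'+f+'.npz'); uv=np.array(uv,float).reshape(-1,1,2)
    p=cv2.undistortPoints(uv,c['K'],c['dist_coeffs']).reshape(-1,2)
    d=np.c_[p,np.ones(len(p))]@c['R']; o=-c['R'].T@c['t'].ravel()
    z=np.broadcast_to(z,len(p)); return o+d*((z-o[2])/d[:,2])[:,None]
def proj(f,X):
    c=np.load('pics/'+f+'.npz'); return cv2.projectPoints(np.array(X,float).reshape(-1,1,3),cv2.Rodrigues(c['R'])[0],c['t'],c['K'],c['dist_coeffs'])[0].reshape(-1,2)
E
python3 - <<'E'
from h import *
for n in('top','scene'):
    c=snap(n,n+'0'); print(n,-c['R'].T@c['t'],c['R'])
print(ctrl.sense())
E
```

```text
top [ 394.93424099   39.67920935 1503.96666004] [[ 0.02889468 -0.99944037 -0.01685368]
 [-0.99063588 -0.0263812  -0.13395738]
 [ 0.13343779  0.02056651 -0.99084377]]
scene [1165.64111649  340.85127771  893.02092308] [[-0.4857172   0.87397131  0.01590415]
 [ 0.68293362  0.39077726 -0.61716676]
 [-0.54560102 -0.28890703 -0.78667163]]
{'time_s': 0.1, 'joints': array([ 9.09593797e-01,  3.13356561e-01,  1.49833109e+00, -1.25694349e-05,
        1.33099370e+00, -2.23371288e-01]), 'dq': array([ 2.87627980e-04,  5.46638570e-05, -3.19716620e-03, -6.93407913e-04,
        1.33856738e-03,  1.97702721e-04]), 'tau': array([ 1.88198544e-03, -4.12903082e+01, -2.60142767e+01, -1.74560419e-04,
        3.01346467e-03, -3.42227554e-05]), 'eef_pos': array([222.43310348, 475.27900564, 205.02279854]), 'ee_rot': array([-2.27469237e-04,  2.17169759e-01,  9.76133699e-01, -4.94582822e-04]), 'force': array([-0.04829791,  0.33296668,  0.32228679]), 'wrist_torque': array([-0.01390673, -0.00731335, -0.01640127]), 'grip_force': 0.0, 'grip_width': 1.002841210529648}
```

View pics/top0.png

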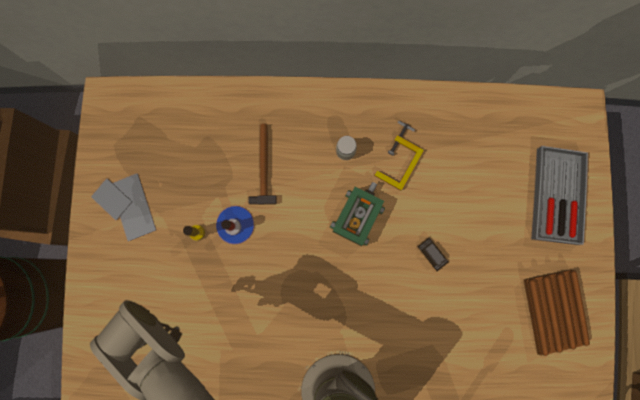

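View pics/scene0.png

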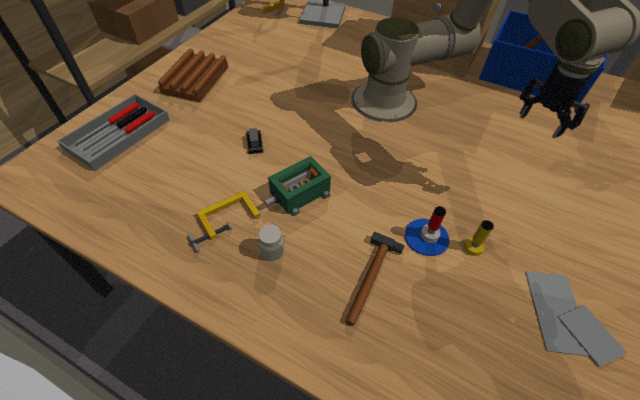

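```bash
python3 - <<'E'
from h import *
rows=[]
for n,cs in(('top',[(325,178),(400,216),(205,190)]),('scene',[(266,145),(222,115),(400,195)])):
    im=cv2.imread(f'pics/{n}0.png'); r=[]
    for x,y in cs:
        p=cv2.resize(im[y:y+75,x:x+66],None,fx=4,fy=4,interpolation=cv2.INTER_CUBIC)
        p=cv2.convertScaleAbs(p,alpha=1.6)
        for k in range(0,66,10): cv2.putText(p,str(x+k),(4*k,8),0,.3,(255,255,255)); cv2.line(p,(4*k,10),(4*k,16),(255,255,255))
        for k in range(0,75,10): cv2.putText(p,str(y+k),(0,4*k+4),0,.3,(255,255,255))
        r.append(p)
    rows.append(np.hstack(r))
cv2.imwrite('pics/m.png',np.vstack(rows))
E
```

```text
(no output)
```

View pics/m.png

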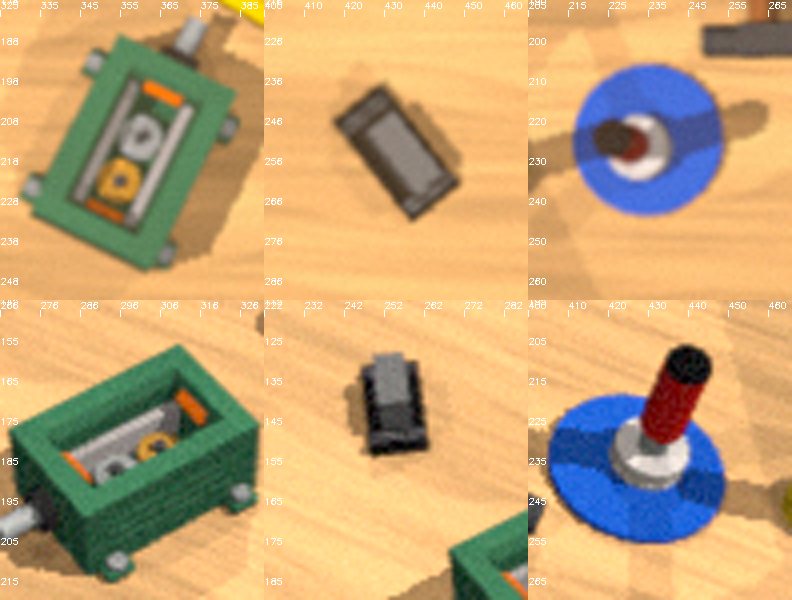

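```bash
python3 - <<'E'
from h import *
def q(n,f,uv,z):
    P=ray(f,uv,z)[:,:2]; m=P.mean(0); print(n,P.round(0).tolist(),'mean',m.round(1), 'sides',[(round(np.hypot(*d),1),round(np.degrees(np.arctan2(d[1],d[0])),1)) for d in np.roll(P,-1,0)-P])
q('case','top0',[(355,187.2),(384,201.2),(362.5,244.5),(333.2,229.7)],70)
q('case s','scene0',[(268.5,178),(311,156.5),(330.5,176.2),(288,198.3)],70)
q('cover','top0',[(417.5,246.5),(429.7,237),(448.7,261.5),(437.2,271)],10)
q('block','top0',[(425.5,248.5),(434.7,242.7),(444,256.2),(436.5,262.5)],38)
q('pad','top0',[(235.2,224.9)],6)
q('foot','top0',[(232.7,226.7)],24);q('cap','top0',[(226,224.2)],118)
q('cap s','scene0',[(440,211.2)],118);q('foot s','scene0',[(430.5,229.5)],24)
E
```

```text
case [[619.0, -36.0], [579.0, -124.0], [447.0, -62.0], [489.0, 26.0]] mean [533.4 -49.1] sides [(np.float64(97.0), np.float64(-114.6)), (np.float64(145.7), np.float64(154.6)), (np.float64(97.7), np.float64(64.7)), (np.float64(144.4), np.float64(-25.7))]
case s [[587.0, -118.0], [452.0, -56.0], [493.0, 32.0], [622.0, -31.0]] mean [538.5 -43.4] sides [(np.float64(148.4), np.float64(155.1)), (np.float64(96.1), np.float64(64.9)), (np.float64(143.8), np.float64(-26.0)), (np.float64(93.5), np.float64(-112.2))]
cover [[447.0, -238.0], [478.0, -276.0], [403.0, -336.0], [373.0, -300.0]] mean [ 425.  -287.6] sides [(np.float64(48.8), np.float64(-51.5)), (np.float64(96.2), np.float64(-141.2)), (np.float64(47.0), np.float64(129.8)), (np.float64(97.2), np.float64(39.9))]
block [[441.0, -257.0], [459.0, -286.0], [418.0, -315.0], [399.0, -292.0]] mean [ 429.2 -287.3] sides [(np.float64(33.7), np.float64(-57.1)), (np.float64(49.9), np.float64(-144.5)), (np.float64(30.3), np.float64(130.3)), (np.float64(54.1), np.float64(39.2))]
pad [[499.0, 334.0]] mean [499.1 334.3] sides [(np.float64(0.0), np.float64(0.0))]
foot [[492.0, 338.0]] mean [492.  338.3] sides [(np.float64(0.0), np.float64(0.0))]
cap [[493.0, 340.0]] mean [492.5 339.5] sides [(np.float64(0.0), np.float64(0.0))]
cap s [[500.0, 343.0]] mean [499.5 343.3] sides [(np.float64(0.0), np.float64(0.0))]
foot s [[492.0, 340.0]] mean [492.  340.5] sides [(np.float64(0.0), np.float64(0.0))]
```

```bash
python3 -m handwheel '[[[-1,0.2,-0.76,0,-0.72],[-1,0.2,-0.76,0,-0.72],[-1,0.2,-0.76,0,-0.72],[-1,0.2,-0.76,0,-0.72],[-1,0.2,-0.76,0,-0.72],[-1,0.2,-0.76,0,-0.72],[-1,0.2,-0.76,0,-0.72],[-1,0.2,-0.76,0,-0.72],[-1,0.2,-0.76,0,-0.72],[-1,0.2,-0.76,0,-0.72]]]' 40
python3 -m handwheel '[[[-1,0.2,-0.76,0,-0.72],[-1,0.2,-0.76,0,-0.72],[-1,0.2,-0.76,0,-0.72],[-1,0.2,-0.76,0,-0.72],[-1,0.2,-0.76,0,-0.72],[-1,0.2,-0.76,0,-0.72],[-1,0.2,-0.76,0,-0.72],[-1,0.2,-0.76,0,-0.72],[-1,0.2,-0.76,-0.3,-0.72],[-1,0.2,-0.76,-0.5,-0.72]]]'
python3 - <<'E'
from h import *
s=ctrl.sense();print(s['eef_pos'],s['ee_rot'],s['joints'])
ims=[]
for n in('top','scene'):
    c=snap(n,n+'1');x,y=proj(n+'1',[(427,-286,40)])[0].astype(int);print(x,y)
    im=c['img'];a,b=x-50,y-75;b=max(b,0)
    ims.append(cv2.convertScaleAbs(cv2.resize(im[b:b+125,a:a+100],None,fx=4,fy=4,interpolation=cv2.INTER_CUBIC),alpha=1.6));print(a,b)
cv2.imwrite('pics/m1.png',np.hstack(ims))
E
```

```text
time_s: 1.1
eef_pos: [322.5, 94.0, 205.5]
ee_rot: [0.0, 0.662, 0.749, 0.0]
force: [1.5, 1.1, 0.1]
grip_width: 0.997
grip_force: 0.0
time_s: 2.1
eef_pos: [423.2, -286.7, 165.8]
ee_rot: [0.001, 0.941, 0.338, 0.001]
force: [1.4, 0.1, 0.3]
grip_width: 0.998
grip_force: 0.0
[ 423.23213157 -286.68470289  165.80788561] [1.25779839e-03 9.41280156e-01 3.37623689e-01 5.74141510e-04] [-8.24936656e-01  3.15834162e-01  1.60120675e+00  7.87058615e-05
  1.22178744e+00  5.70497695e-02]
434 253
384 178
252 132
202 57
```

View pics/m1.png

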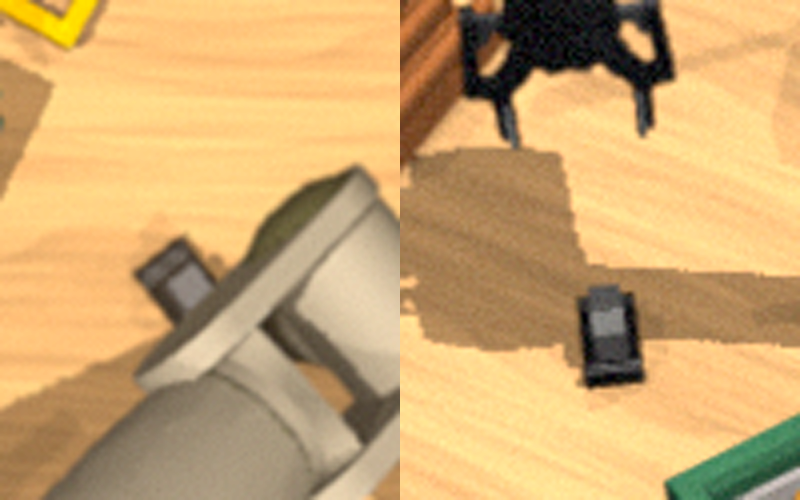

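```bash
python3 - <<'E'
from h import *
P=ray('scene0',[(249.1,128.4),(256.4,127.6),(258.6,139.9),(250.9,140.6)],38);print(P.round(0),P.mean(0))
# plate outline bottom edge front corners
print(ray('scene0',[(248,153),(261.6,152.2)],0))
t=np.radians(39.5);c,s=np.cos(t),np.sin(t)
for ctr in [(427,-286)]:
  L=[(ctr[0]+a*c-b*s,ctr[1]+a*s+b*c,z) for z,hx,hy in((0,50,24),(10,50,24),(38,30,13)) for a,b in((-hx,-hy),(-hx,hy),(hx,hy),(hx,-hy))]
  out=[]
  for n,o in(('top0',(400,216)),('scene0',(222,115))):
    im=cv2.convertScaleAbs(cv2.resize(cv2.imread(f'pics/{n}.png')[o[1]:o[1]+66,o[0]:o[0]+66],None,fx=6,fy=6,interpolation=cv2.INTER_CUBIC),alpha=2)
    p=((proj(n,L)-o+.5)*6-.5).astype(int).reshape(3,4,1,2)
    for k,col in zip(p,((0,255,0),(0,0,255),(255,255,0))): cv2.polylines(im,[k],True,col)
    out.append(im)
  cv2.imwrite('pics/m2.png',np.hstack(out))
E
```

```text
[[ 414. -311.   38.]
 [ 398. -292.   38.]
 [ 444. -253.   38.]
 [ 459. -272.   38.]] [ 428.60949962 -282.12046937   38.        ]
[[ 479.93604878 -274.21902606    0.        ]
 [ 454.84813367 -238.20158439    0.        ]]
```

View pics/m2.png

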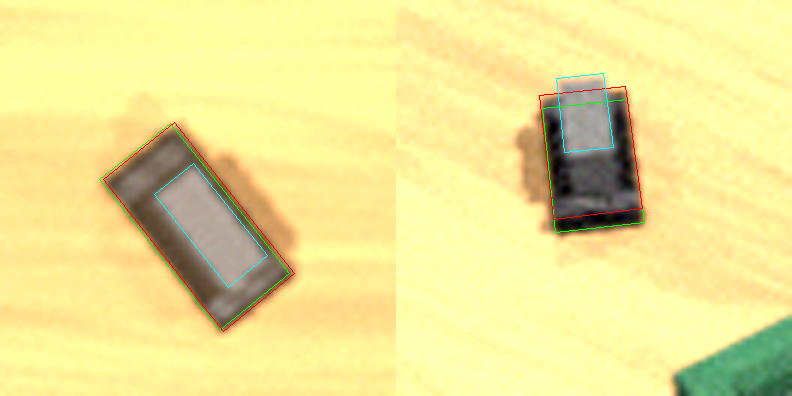

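```bash
python3 -m handwheel '[[[-0.6,0.1,0,-0.5,0],[-0.4,0,0,-0.5,0],[-0.2,0,0,-0.5,0],[-0.2,0,0,-0.5,0],[-0.2,0,0,-0.4,0],[-0.2,0,0,-0.3,0],[-0.2,0,0,-0.2,0],[-0.2,0,0,-0.1,0],[-0.2,0,0,0,0],[-0.2,0,0,0,0]]]' 40
python3 - <<'E'
from h import *
s=ctrl.sense();print(s['eef_pos'],s['grip_width'],s['force'])
E
```

```text
time_s: 3.2
eef_pos: [427.9, -284.7, 16.2]
ee_rot: [0.0, 0.94, 0.34, 0.0]
force: [0.3, 0.4, -0.5]
grip_width: 0.599
grip_force: 0.0
[ 427.88973272 -284.70133356   16.16795026] 0.599180958451325 [ 0.27345249  0.42522643 -0.49849221]
```

```bash
python3 -m handwheel '[[[-0.2,0,0,-0.06,0],[1,0,0,0,0],[1,0,0,0,0],[1,0,0,0,0],[1,0,0,0,0],[1,0,0,0,0],[1,0,0,0,0]]]' 40
python3 -m handwheel '[[[1,0,0,0.3,0],[1,0,0,0.5,0],[1,0,0,0.5,0],[1,0,0,0.7,0],[1,0,0,0.7,0],[1,0,0,0.3,0]]]'
```

```text
time_s: 3.9
eef_pos: [427.6, -284.5, 12.5]
ee_rot: [0.0, 0.941, 0.34, 0.0]
force: [0.2, -0.7, -0.3]
grip_width: 0.004
grip_force: 0.0
time_s: 4.5
eef_pos: [428.3, -285.2, 165.7]
ee_rot: [0.002, 0.941, 0.34, 0.001]
force: [-0.4, 0.4, -0.5]
grip_width: 0.005
grip_force: 0.0
```

```bash
python3 - <<'E'
from h import *
ims=[]
for n,(a,b) in(('top',(384,190)),('scene',(202,57))):
    im=snap(n,n+'2')['img']
    ims.append(cv2.convertScaleAbs(cv2.resize(im[b:b+125,a:a+100],None,fx=4,fy=4,interpolation=cv2.INTER_CUBIC),alpha=1.6))
cv2.imwrite('pics/m3.png',np.hstack(ims))
E
```

```text
(no output)
```

View pics/m3.png

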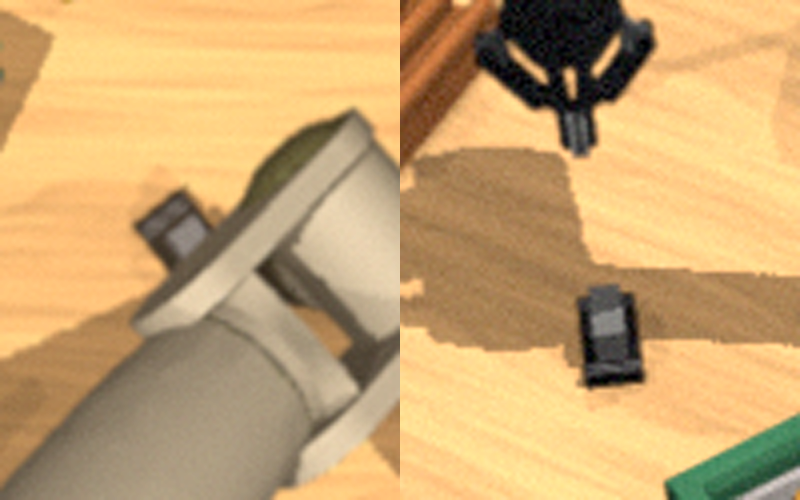

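```bash
python3 - <<'E'
from h import *
s=ctrl.sense();p=s['eef_pos'];print(p,s['joints'],proj('scene2',[p,(p[0],p[1],p[2]+19),(427.5,-285,38),(427.5,-285,10)]))
E
```

```text
[ 428.30008532 -285.21098403  164.50473972] [-8.15468185e-01  3.23410133e-01  1.59435170e+00  9.21056298e-06
  1.21947476e+00  6.20726575e-02] [[248.24772257 101.63284182]
 [247.45812957  96.3310512 ]
 [253.20169793 133.53524201]
 [254.147533   139.9393662 ]]
```

```bash
python3 -m handwheel '[[[1,0,0,-0.6,0],[1,0,0,-0.7,0],[1,0,0,-0.6,0],[1,0,0,-0.4,0],[1,0,0,-0.16,0],[1,0,0,0,0]]]' 40
python3 -m handwheel '[[[1,0,0,-0.06,0],[1,0,0,-0.06,0],[1,0,0,-0.04,0],[1,0,0,0,0]]]'
python3 -m handwheel '[[[1,0,0,-0.04,0],[1,0,0,-0.04,0],[1,0,0,0,0]]]'
python3 -m handwheel '[[[1,0,0,-0.04,0],[1,0,0,-0.04,0],[1,0,0,0,0]]]'
```

```text
time_s: 5.2
eef_pos: [427.0, -283.9, 38.2]
ee_rot: [-0.001, 0.941, 0.34, -0.001]
force: [0.6, 0.5, -0.3]
grip_width: 0.002
grip_force: 0.0
time_s: 5.6
eef_pos: [427.6, -284.5, 31.6]
ee_rot: [0.0, 0.941, 0.34, 0.0]
force: [0.6, 0.1, 0.2]
grip_width: 0.0
grip_force: 0.0
time_s: 5.9
eef_pos: [427.5, -284.4, 27.3]
ee_rot: [-0.0, 0.941, 0.34, -0.0]
force: [-0.3, 0.1, -1.1]
grip_width: 0.001
grip_force: 0.0
time_s: 6.2
eef_pos: [427.5, -284.4, 23.2]
ee_rot: [-0.0, 0.941, 0.34, -0.0]
force: [-1.0, -0.5, 0.0]
grip_width: -0.002
grip_force: 0.0
```

```bash
python3 -m handwheel '[[[1,0,0,-0.04,0],[1,0,0,-0.02,0],[1,0,0,0,0]]]'
python3 -m handwheel '[[[1,0,0,-0.03,0],[1,0,0,-0.03,0],[1,0,0,0,0]]]'
python3 - <<'E'
from h import *
c=snap('scene','scene3');p=ctrl.sense()['eef_pos'];print(proj('scene3',[p]))
im=c['img'][70:170,200:300];cv2.imwrite('pics/m4.png',cv2.convertScaleAbs(cv2.resize(im,None,fx=6,fy=6,interpolation=cv2.INTER_CUBIC),alpha=2))
E
```

```text
time_s: 6.5
eef_pos: [427.5, -284.4, 20.3]
ee_rot: [-0.0, 0.941, 0.34, -0.0]
force: [0.1, -0.5, 0.3]
grip_width: -0.004
grip_force: 0.0
time_s: 6.8
eef_pos: [427.5, -284.4, 17.3]
ee_rot: [-0.0, 0.941, 0.34, -0.0]
force: [0.1, -1.0, 0.7]
grip_width: -0.002
grip_force: 0.0
[[254.02910269 138.33734036]]
```

View pics/m4.png

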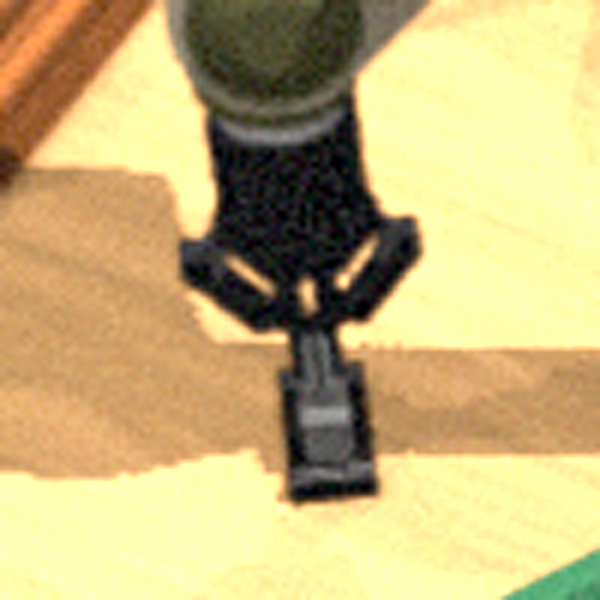

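```bash
python3 -m handwheel '[[[1,0,0,-0.03,0],[1,0,0,-0.03,0],[1,0,0,0,0]]]'
python3 -m handwheel '[[[1,0,0,-0.03,0],[1,0,0,-0.03,0],[1,0,0,0,0]]]'
```

```text
time_s: 7.15
eef_pos: [427.5, -284.4, 14.3]
ee_rot: [-0.0, 0.941, 0.34, -0.0]
force: [-0.3, 0.8, -0.8]
grip_width: 0.0
grip_force: 0.0
time_s: 7.45
eef_pos: [427.7, -284.6, 12.2]
ee_rot: [0.0, 0.941, 0.34, 0.0]
force: [-2.5, 2.2, 10.0]
grip_width: -0.005
grip_force: 5.0
```

```bash
python3 - <<'E'
from h import *
snap('scene','scene4')
def crop(f,x,y,pts,al):
    im=cv2.imread(f'pics/{f}.png')[y:y+50,x:x+66]; im=cv2.convertScaleAbs(cv2.resize(im,None,fx=6,fy=6,interpolation=cv2.INTER_CUBIC),alpha=al)
    for p in (proj(f,pts)-(x,y)+.5)*6-.5: cv2.drawMarker(im,tuple(int(v) for v in p),(255,0,255),0,10)
    print(f,proj(f,pts).round(1).tolist())
    return im
T=np.array([222.4,475.3,205]);u=np.array([.424,.905,0])
P=[T,T+42*u+[0,0,13],T-42*u+[0,0,13]]
a=crop('top0',145,310,P,4);b=crop('scene0',515,85,P,4)
c=crop('scene2',222,100,[(427.5,-285,38)],4);d=crop('scene4',222,100,[ctrl.sense()['eef_pos']],4)
cv2.imwrite('pics/m5.png',np.vstack([np.hstack([a,b]),np.hstack([c,d])]))
E
```

```text
top0 [[165.9, 319.0], [151.1, 312.1], [177.6, 327.0]]
scene0 [[531.3, 137.6], [548.1, 143.0], [519.8, 125.0]]
scene2 [[253.2, 133.5]]
scene4 [[254.1, 139.5]]
```

View pics/m5.png

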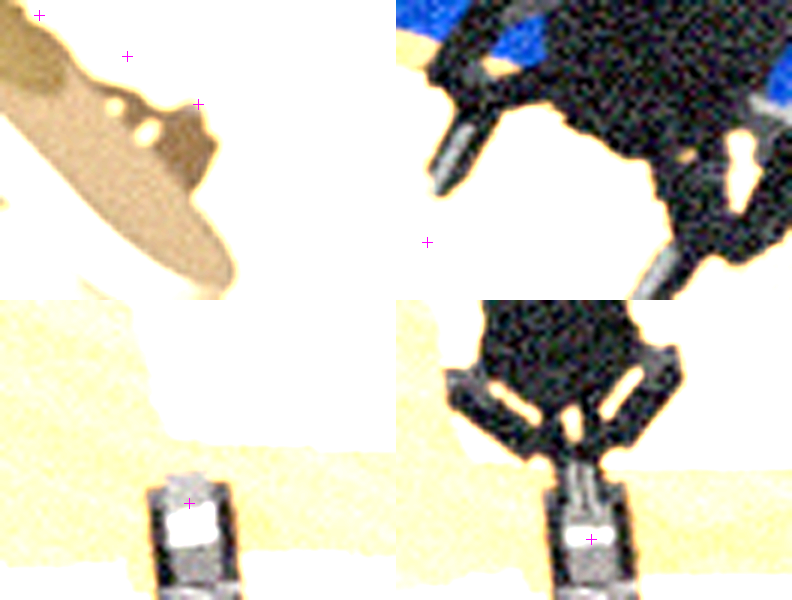

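```bash
python3 -m handwheel '[[[1,0,0,0.4,0],[-0.2,0,0,0.4,0],[-0.2,0,0,0,0],[-0.2,0,0,0,0],[-0.2,0,0,-0.4,0],[-0.2,0,0,-0.4,0],[-0.2,0,0,-0.2,0],[-0.2,0,0,-0.1,0],[-0.2,0,0,0,0]]]' 40
python3 -m handwheel '[[[-0.2,0,0,-0.08,0],[-0.2,0,0,-0.06,0],[-0.2,0,0,0,0]]]'

```

```text
time_s: 8.4
eef_pos: [427.4, -284.3, -4.1]
ee_rot: [-0.001, 0.941, 0.34, -0.0]
force: [0.0, -0.6, -0.1]
grip_width: 0.602
grip_force: 0.0
time_s: 8.7
eef_pos: [427.6, -284.5, -10.6]
ee_rot: [-0.0, 0.941, 0.34, -0.0]
force: [-1.2, 0.1, 0.7]
grip_width: 0.602
grip_force: 0.0
```

```bash
python3 -m handwheel '[[[1,0,0,0,0],[1,0,0,0,0],[1,0,0,0,0],[1,0,0,0,0],[1,0,0,0,0],[1,0,0,0,0]]]' 40

```

```text
time_s: 9.3
eef_pos: [427.8, -284.7, -10.2]
ee_rot: [0.0, 0.941, 0.34, 0.0]
force: [0.3, 0.1, 5.2]
grip_width: 0.295
grip_force: 41.3
```

```bash
python3 -m handwheel '[[[1,0,0,0.2,0],[1,0,0,0.4,0],[1,0,0,0.6,0],[1,0,0,0.6,0],[1,0,0,0.5,0],[1,0,0,0.3,0],[1,0,0,0,0]]]'
python3 -m handwheel '[[[1,0.2,0.45,0,-0.8],[1,0.22,0.48,0,-0.8],[1,0.22,0.48,0,-0.8],[1,0.22,0.48,0,-0.8],[1,0.22,0.48,0,-0.8],[1,0.22,0.48,0,-0.8],[1,0.22,0.48,0,-0.8],[1,0.22,0.48,0,-0.8],[1,0.22,0.48,0,-0.9],[1,0.21,0.46,0,-0.8]]]'
python3 -m handwheel '[[[1,0,0,-0.5,0],[1,0,0,0,0],[1,0,0,0,0]]]'
python3 - <<'E'
from h import *
s=ctrl.sense();e=s['eef_pos'];q=s['ee_rot'];print(e,np.degrees(2*np.arctan2(q[2],q[1])))
out=[]
for n in('top','scene'):
    c=snap(n,n+'5');x,y=proj(n+'5',[(536,-47,80)])[0].astype(int)-(50,60);print(n,x,y)
    im=c['img'][y:y+110,x:x+100]
    out.append(cv2.convertScaleAbs(cv2.resize(im,(400,440),interpolation=cv2.INTER_CUBIC),alpha=1.8))
cv2.imwrite('pics/m6.png',np.hstack(out))
E
```

```text
time_s: 10.0
eef_pos: [428.2, -285.1, 121.6]
ee_rot: [0.002, 0.941, 0.34, 0.001]
force: [0.4, -0.3, -2.2]
grip_width: 0.294
grip_force: 40.6
time_s: 11.0
eef_pos: [535.8, -45.7, 118.3]
ee_rot: [-0.0, 0.976, -0.22, -0.001]
force: [0.5, -0.6, -0.9]
grip_width: 0.296
grip_force: 40.5
time_s: 11.3
eef_pos: [535.5, -47.1, 94.0]
ee_rot: [-0.0, 0.976, -0.217, -0.001]
force: [1.0, -1.5, -0.7]
grip_width: 0.296
grip_force: 40.5
[535.51242509 -47.09079381  94.00779047] -25.07821585417482
top 308 154
scene 249 113
```

View pics/m6.png

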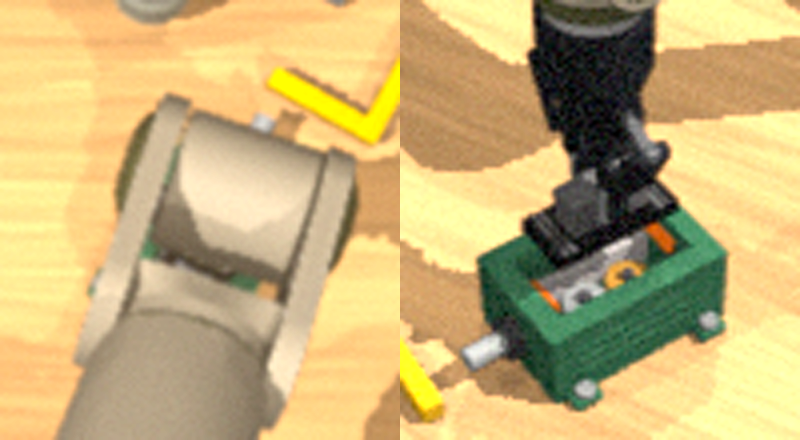

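```bash
python3 - <<'E'
from h import *
from scipy.optimize import least_squares
def rect(x,y,t,z,hx,hy):
    c,s=np.cos(t),np.sin(t);return np.array([(x+a*c-b*s,y+a*s+b*c,z) for a,b in((hx,-hy),(hx,hy),(-hx,hy),(-hx,-hy))])
# order: +x-y, +x+y, -x+y, -x-y  (x axis at -25deg: towards stub; +x+y faces camera)
f='scene5'
k=lambda u,v:(249+(u-400+.5)/4-.5,113+(v+.5)/4-.5)
rim=np.array([(268.1,177.6),(287.6,197.9),(330.1,175.8),(310.6,156.1)])
cov=np.array([k(527,230),k(547,264),k(680,210)])
a=least_squares(lambda p:(proj('scene0',rect(*p,70,75,50))-rim).ravel(),[536,-46,-.44]);print('case',a.x,np.degrees(a.x[2]),abs(a.fun).max())
b=least_squares(lambda p:(proj(f,rect(*p,104,50,24))[:3]-cov).ravel(),[536,-46,-.44]);print('cover',b.x,np.degrees(b.x[2]),b.fun.round(1))
b=least_squares(lambda p:(proj(f,rect(p[0],p[1],-.44,p[2],50,24))[:3]-cov).ravel(),[536,-46,104]);print('cover z',b.x,b.fun.round(1))
print(proj(f,rect(536,-46,-.44,104,50,24)),cov)
E
```

```text
case [ 5.37282260e+02 -4.53530388e+01 -4.31828946e-01] -24.74197609222619 1.460556375754436
cover [ 5.34921765e+02 -4.85417983e+01 -5.14474300e-01] -29.477206067775374 [-1.6 -1.7  1.8  0.9 -0.2  0.8]
cover z [527.88879704 -54.34088133  95.03121063] [-1.7 -0.8  2.7  1.2 -1.1 -0.4]
[[279.46112195 170.0581418 ]
 [288.99696869 180.76731625]
 [318.82922443 165.38603604]
 [308.97910837 155.36400673]] [[280.375 170.125]
 [285.375 178.625]
 [318.625 165.125]]
```

```bash
python3 - <<'E'
from h import *
im=cv2.imread('pics/scene5.png').astype(int)
for v in range(150,184):
    r=''
    for u in range(274,326):
        b,g,R=im[v,u]; m=(b+g+R)//3
        r+='o' if R>120 and g<R*.6 else 'w' if m>105 else 'G' if g>R+15 and g>b+5 else '#' if m<30 else '+' if m<55 else '.'
    print(v,r)
E
```

```text
150 ..........wwwwww+#################++....++.wwwwwwwww
151 .........wwwwwww.++#############++#+....+#.wwwwwwwww
152 ......wwwwwwwwwww.+##########+++###++.++++.wwwwwwwww
153 ...wwwwwwwwwwwwww.+########+..######++++#.wwwwwwwwww
154 .wwwwwwwwwwwwwwww.+########+++##########+.wwwwwwwwww
155 wwwwwwwwwwwwwwwww.+##++.###+###########+.wwwwwwwwwww
156 wwwwwwwwwwwwwwwww.+#+...###############.wwwwwwwwwwww
157 wwwwwwwwwwwwwwwww.+++...##############+.wwwwwwwwwwww
158 wwwwwwwwwwwwwwww.++++++.+##############+.wwwwwwwwwww
159 wwwwwwwwwwwwww..++++++++#############++#+.wwwwwwwwww
160 wwwwwwwwwwwww.++++++++++++#########+++++#+.wwwwwwwww
161 wwwwwwwwwwwww.+++++++++++++######+++..+++#+.wwwwwwww
162 wwwwwwwwwwwww.+++++++++++++#####+++++..+++#+.wwwwwww
163 wwwwwwwwwwwww.+++++++++++++#####++++++..+++#.wwwwwww
164 wwwwwwwwwwww.++++++++++++++#####++++##+..###+.wwwwww
165 wwwwwwwwww.+##+++++++#+++++#####++##########GG.wwwww
166 wwwwwww..++###+++++++++++.+###############GGGGG.wwww
167 wwwww..+++++##+++++#++#++.+##############GGGGGGG.www
168 wwwww.###++++##++++##++#++++###########+GGGGGGGGG.ww
169 wwwww.###++#++##+++++#+#+############+..+#GGGGGGGG.w
170 wwwww.####+++#+##++#++#############+..o..+GGGGGGGGG.
171 wwwww.+####++#+###+++############+...+....+GGGGGGGGG
172 www..GG+######################+......++.+..+GGGGGGGG
173 w..GGGGGG#####+#++##########+.www....G++...++GGGGGGG
174 .GGGGGGGG#######+.+#######+.wwww.....#G++..+GG+GGGGG
175 GGGGGGGGGG#####+++.+#####.wwww......+#G#+++#GGGGGGGG
176 GGGGGGGGGGG####+.######+...w.......++#GG#+++GGGGGGGG
177 GGGGGGGGGGG##########++.............+#GGGGGGGGGGGGGG
178 GGGGGGGGGGG+#######++.............+++GGGGGGGGGGGGGGG
179 GGGGGGGGGGGG#####++................++GGGGGGGGGGGGGGG
180 GGGGGGGGG###GG+++...................+GGGGGGGGGGGGGGG
181 GGGGGGGGGGG+++................+++...GGGGGGGGGGGGGGGG
182 GGGGGGG#+++...................+++GGGGGGGGGGGGGGGGGGG
183 GGGGGGG+++...............+.....+GGGGGGGGGGGGGGGGGGGG
```

```bash
python3 -m handwheel '[[[1,0.03,0.01,-0.2,0],[1,0,0,-0.2,0],[1,0,0,-0.2,0],[1,0,0,-0.1,0],[1,0,0,0,0]]]'
python3 -m handwheel '[[[1,0,0,-0.06,0],[1,0,0,-0.04,0],[1,0,0,0,0]]]'
python3 -m handwheel '[[[1,0,0,-0.04,0],[1,0,0,0,0]]]'
```

```text
time_s: 11.9
eef_pos: [537.1, -46.4, 58.5]
ee_rot: [-0.0, 0.976, -0.217, -0.001]
force: [0.3, 0.7, -1.7]
grip_width: 0.294
grip_force: 40.5
time_s: 12.2
eef_pos: [537.6, -46.5, 54.4]
ee_rot: [0.0, 0.976, -0.217, -0.0]
force: [-0.6, -0.5, -0.4]
grip_width: 0.293
grip_force: 40.5
time_s: 12.4
eef_pos: [537.5, -46.5, 52.4]
ee_rot: [-0.0, 0.976, -0.217, -0.0]
force: [0.2, 0.0, -1.2]
grip_width: 0.293
grip_force: 40.5
```

```bash
python3 -m handwheel '[[[1,0,0,-0.02,0],[1,0,0,-0.02,0],[1,0,0,0,0]]]'
python3 -m handwheel '[[[0.1,0,0,0,0],[-0.1,0,0,0,0],[-0.2,0,0,0,0],[-0.2,0,0,0,0]]]'
python3 -m handwheel '[[[-0.2,0,0,0.2,0],[-0.2,0,0,0.5,0],[-0.2,0,0,0.8,0],[-1,0,0,0.8,0],[-1,0,0,0.6,0]]]'
python3 -m handwheel '[[[-1,-0.1,0.8,0,0],[-1,-0.1,0.9,0,0],[-1,-0.1,0.9,0,0],[-1,-0.1,0.9,0,0],[-1,-0.1,0.9,0,0]]]'
python3 - <<'E'
from h import *
c=snap('scene','scene6');d=snap('top','top6')
o=[]
L=np.array([(a,b,z) for z,hx,hy in((60,50,24),(70,50,24),(98,30,13)) for a,b in((-hx,-hy),(-hx,hy),(hx,hy),(hx,-hy))])
t=np.radians(-25.1);R=np.array([[np.cos(t),-np.sin(t),0],[np.sin(t),np.cos(t),0],[0,0,1]])
for n in('top6','scene6'):
    x,y=proj(n,[(536,-46,70)])[0].astype(int)-33;im=cv2.imread(f'pics/{n}.png')[y:y+66,x:x+66]
    im=cv2.convertScaleAbs(cv2.resize(im,None,fx=6,fy=6,interpolation=cv2.INTER_CUBIC),alpha=1.8);print(n,x,y)
    p=(proj(n,L[4:]@R.T+[536,-46,0])-(x,y)+.5)*6-.5
    im2=im.copy()
    for k in p.astype(int).reshape(2,4,1,2): cv2.polylines(im2,[k],True,(0,0,255))
    o.append(im2)
x,y=205,185
cv2.imwrite('pics/m7.png',np.hstack(o))
E
```

```text
time_s: 12.7
eef_pos: [537.4, -46.4, 50.5]
ee_rot: [-0.0, 0.976, -0.217, -0.0]
force: [-0.7, 1.5, 0.3]
grip_width: 0.297
grip_force: 40.8
time_s: 13.1
eef_pos: [537.6, -46.6, 50.5]
ee_rot: [0.0, 0.976, -0.217, 0.0]
force: [-0.1, -0.2, -0.4]
grip_width: 0.603
grip_force: 0.0
time_s: 13.6
eef_pos: [537.9, -46.6, 198.9]
ee_rot: [0.0, 0.976, -0.217, 0.002]
force: [0.2, 0.4, -0.3]
grip_width: 0.912
grip_force: 0.0
time_s: 14.1
eef_pos: [512.1, 175.3, 196.5]
ee_rot: [-0.0, 0.976, -0.217, 0.001]
force: [0.8, 0.0, -0.1]
grip_width: 0.999
grip_force: 0.0
top6 324 181
scene6 266 142
```

View pics/m7.png

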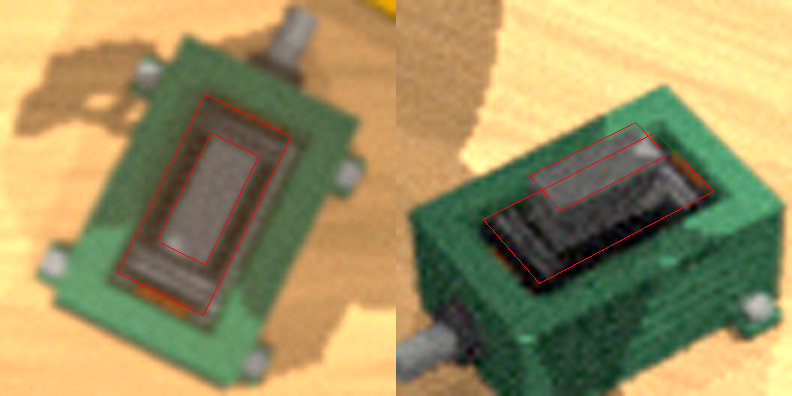

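```bash
python3 -m handwheel '[[[-0.6,-0.08,0.8,0,0],[-0.6,-0.08,0.8,0,0],[-0.6,-0.08,0.8,0,0],[-0.6,-0.08,0.8,0,0],[-0.6,-0.02,0.14,0,0],[-0.6,0,0,-0.3,0],[-0.6,0,0,0,0]]]'
python3 - <<'E'
from h import *
c=snap('scene','s7')
# tool & finger: print label map
im=c['img'].astype(int);p=ctrl.sense()['eef_pos'];print(p,proj('s7',[p+[0,0,25],(495,340.5,118),(495,340.5,24)]))
for v in range(170,245,2):
    r=''
    for u in range(405,470):
        b,g,R=im[v,u]; m=(b+g+R)//3
        r+='R' if R>70 and g<R*.4 else 'B' if b>R+60 else '#' if m<45 else 'W' if abs(R-b)<35 and m>60 else '.'
    print(v,r)
E
```

```text
time_s: 14.9
eef_pos: [495.1, 339.6, 179.3]
ee_rot: [0.001, 0.976, -0.217, -0.001]
force: [0.5, -0.1, 0.1]
grip_width: 0.798
grip_force: 0.0
[495.55124887 339.56609419 180.32615973] [[449.06251125 187.11894619]
 [439.46914305 209.49861637]
 [430.14601741 230.30630452]]
170 ..............................##.######................##########
172 ..............................#.######...................#####...
174 ..............................W.####.....................########
176 ..............................W##.........................#######
178 ..........................................................#######
180 ............................................................####.
182 ............................................................#####
184 ............................................................#####
186 ............................................................#####
188 .............................................................####
190 ............................................................#####
192 ........................................................
[... 1129 characters left out ...]

226 ..BBBBBBBBBBBBBBBB.WWWW.#RRRRRRRRRRBBW...........................
228 .WBBBBBBBBBBBBBB.WWWWWWW.RRRRRRRRWBBBBBW.........................
230 WBBBBBBBBBBBBBBB.WWWWWW.#..#RR..WWWBBBBBB........................
232 .BBBBBBBBBBBBBB.WWWWWWWW...WWWWWWWW.BBBBBBW......................
234 .BBBBBBBBBBBBBB.WWWWWWWWWWWWWWWWWWW.BBBBBBB......................
236 .BBBBBBBBBBBBBBBWWWWWWWWWWWWWWWWWW.BBBBBBBB......................
238 .BBBBBBBBBBBBBBB..WWWWWWWWWWWWWWWWBBBBBBBBB......................
240 ..BBBBBBBBBBBBBBBBB.WWWWWWWWWWWWW#BBBBBBBBBBW....................
242 ..#BBBBBBBBBBBBBBBBBBBBBB....BBBBBBBBBBBBBBBW....................
244 ....BBBBBBBBBBBBBBBBBBBBBBBBBBBBBBBBBBBBBBB......................
```

```bash
python3 -m handwheel '[[[-0.4,0.02,0.02,-0.5,0],[-0.4,0,0,-0.5,0],[-0.4,0,0,-0.5,0],[-0.4,0,0,-0.5,0],[-0.4,0,0,-0.4,0],[-0.4,0,0,-0.2,0],[-0.4,0,0,-0.08,0],[-0.4,0,0,0,0]]]'
python3 - <<'E'
from h import *
s=ctrl.sense();print(s['eef_pos'],s['force'])
E
```

```text
time_s: 15.75
eef_pos: [497.1, 341.3, 47.2]
ee_rot: [-0.0, 0.976, -0.217, 0.0]
force: [0.1, -0.4, 0.5]
grip_width: 0.699
grip_force: 0.0
[497.08885195 341.31910904  47.1541734 ] [ 0.12609886 -0.39167301  0.48531726]
```

```bash
python3 -m handwheel '[[[0,0,0,0,0],[0.2,0,0,0,0],[0.4,0,0,0,0],[1,0,0,0,0],[1,0,0,0,0],[1,0,0,0,0],[1,0,0,0,0]]]' 80
python3 -m handwheel '[[[1,0,0,0.1,0],[1,0,0,0.3,0],[1,0,0,0.6,0],[1,0,0,0.8,0],[1,0,0,0.8,0],[1,0,0,0.4,0],[1,0,0,0,0]]]'
python3 - <<'E'
from h import *
c=snap('scene','s8')
im=c['img'].astype(int);p=ctrl.sense()['eef_pos'];f=p+[-1,0,0]
dz=150
print(p,proj('s8',[(495.5,340.5,24+dz),(495.5,340.5,6+dz),(495.5,340.5,118+dz)]))
q=proj('s8',[(495.5,340.5,30+dz)])[0].astype(int)
for v in range(q[1]-34,q[1]+22,2):
    r=''
    for u in range(q[0]-28,q[0]+36):
        b,g,R=im[v,u]; m=(b+g+R)//3
        r+='R' if R>60 and g<R*.4 else 'B' if b>R+60 else '#' if m<45 else 'W' if abs(R-b)<35 and m>60 else '.'
    print(v,q[0]-28,r)
E
```

```text
time_s: 16.45
eef_pos: [497.1, 341.8, 47.6]
ee_rot: [-0.001, 0.976, -0.217, 0.001]
force: [-0.8, 0.6, 6.0]
grip_width: 0.332
grip_force: 78.5
time_s: 17.15
eef_pos: [497.4, 341.9, 199.3]
ee_rot: [-0.002, 0.976, -0.217, 0.002]
force: [-0.1, -0.4, -2.9]
grip_width: 0.334
grip_force: 79.2
[496.62501775 341.5237125  196.73199395] [[445.67879577 195.66640397]
 [443.59776989 200.29947742]
 [457.69413959 168.96298274]]
160 418 ........................########################################
162 418 ...........................###########.....#####################
164 418 ............................########.........#############.....#
166 418 ............................#############################......#
168 418 ...........................##...#######################W......##
170 418 ...........................#..#########################........#
172 418 ..........................#..####R####################.......###
174 418 .........................##.####RRRR############################
176 418 ...........................#####RRRRRRRRRR######################
178 418 ...................
[... 659 characters left out ...]
WWWWW...W..WWWWWWW.........................
198 418 .................W.WWWWWWWWWWWWWWWWWWWW.........................
200 418 .................W..WWWWWWWWWWWWWWWWWWW.........................
202 418 ..................W.WWWWWWWWWWWWWWWWWW..........................
204 418 ...................WWWWWWWWWWWWWWWWWW...........................
206 418 ......................WWWWWWWWWWWWW.............................
208 418 ...........................WWWW.................................
210 418 ................................................................
212 418 ................................................................
214 418 ................................................................
```

```bash
python3 -m handwheel '[[[1,0.08,-0.5,0,0],[1,0.08,-0.8,0,0],[1,0.08,-0.8,0,0],[1,0.08,-0.9,0,0],[1,0.08,-0.9,0,0],[1,0.09,-0.9,0,0],[1,0.08,-0.9,0,0],[1,0.08,-0.9,0,0],[1,0.08,-0.7,0,0],[1,0.08,-0.46,0,0]]]'
python3 -m handwheel '[[[1,0,0,-0.5,0],[1,0,0,-0.4,0],[1,0,0,0,0],[1,0,0,0,0]]]'
python3 - <<'E'
from h import *
c=snap('scene','s9');im=c['img'].astype(int);p=ctrl.sense()['eef_pos'];print(p)
z=p[2]-41.3
print(proj('s9',[(536,-46,z+18),(536,-46,z),(536,-46,98)]))
for v in range(120,185):
    r=''
    for u in range(270,325):
        b,g,R=im[v,u]; m=(b+g+R)//3
        r+='R' if R>60 and g<R*.4 else 'G' if g>R+15 and g>b+5 else '#' if m<45 else 'W' if abs(R-b)<35 and m>60 else '.'
    print(v,r)
E
```

```text
time_s: 18.2
eef_pos: [536.1, -48.8, 194.2]
ee_rot: [-0.0, 0.976, -0.218, -0.002]
force: [-0.4, 1.0, -2.4]
grip_width: 0.336
grip_force: 79.5
time_s: 18.6
eef_pos: [536.6, -46.3, 150.8]
ee_rot: [-0.0, 0.976, -0.217, -0.001]
force: [0.8, 0.3, -0.9]
grip_width: 0.333
grip_force: 79.6
[537.11413479 -46.38461711 151.60606229]
[[299.11907999 161.61802049]
 [299.23135062 166.15020601]
 [299.30634534 169.17995971]]
120 .............##########################................
121 .............###..#####################................
122 .............###..#####################................
123 ..............###.##################..##...............
124 ..............#####################...##...............
125 ..............######################WW##...............
126 ..............######################.WW................
127 ...............#####################.WWW...............
128 ...............#####################.WWWW..............
129 ................#####################.WWWW.............
130 ...................###################WWWW.............
131 ...................#####
[... 2511 characters left out ...]
GGG####.###..WW.WW........W...###GGGGGGG
174 .....GGGGGGGGGGGGG###..#########.........#....###GGGGGG
175 ...GGGGGGGGGGGGGG####WWWW..####........####...###GGGGGG
176 WGGGGGGGGGGGGGG######..WWW.##........###########GGGGGGG
177 GGGGGGGGGGGGG##########.............#########GGGGGGGGGG
178 GGGGGGGGGGG##.##########..........#########GGGGGGGGGGGG
179 GGGGGGGGGG####.#########.......###########GGGGGGGGGGGGG
180 GGGGGGGGGG##############.....###########GGGGGGGGGGGGGGG
181 #GGGGGGGGGG####.#######.....###########GGGGGGGGGGGGGGGG
182 GGGGGGGGGGG#############.###########GGGGGGGGGGGGGGGGGGG
183 GGGGGGGGGGGG######.################GGGGGGGGGGGGGGGGGGGG
184 GG#GGGGGGGGG.#####...W##########GGGGGGGGGGGGGGGGGGGGGGG
```

```bash
python3 -m handwheel '[[[1,-0.04,-0.02,-0.1,0],[1,0,0,-0.08,0],[1,0,0,0,0]]]'
python3 -m handwheel '[[[1,0,0,-0.04,0],[1,0,0,-0.02,0],[1,0,0,0,0]]]'
```

```text
time_s: 18.95
eef_pos: [534.8, -47.4, 142.1]
ee_rot: [-0.0, 0.976, -0.217, -0.0]
force: [0.4, 0.1, -1.9]
grip_width: 0.332
grip_force: 79.6
time_s: 19.25
eef_pos: [535.1, -47.5, 139.6]
ee_rot: [0.0, 0.976, -0.217, 0.0]
force: [-0.2, 0.4, -1.3]
grip_width: 0.335
grip_force: 79.6
```

```bash
python3 -m handwheel '[[[1,0,0,-0.02,0],[1,0,0,-0.02,0],[1,0,0,0,0]]]'
python3 -m handwheel '[[[1,0,0,-0.02,0],[1,0,0,-0.02,0],[1,0,0,0,0]]]'
python3 -m handwheel '[[[1,0,0,-0.02,0],[1,0,0,-0.02,0],[1,0,0,0,0]]]'
```

```text
time_s: 19.55
eef_pos: [535.4, -47.6, 138.0]
ee_rot: [0.0, 0.976, -0.217, 0.001]
force: [-0.8, -0.1, 5.2]
grip_width: 0.333
grip_force: 79.7
time_s: 19.85
eef_pos: [535.6, -47.6, 136.3]
ee_rot: [0.0, 0.976, -0.217, 0.001]
force: [-0.2, 0.3, 7.3]
grip_width: 0.333
grip_force: 80.0
time_s: 20.15
eef_pos: [534.5, -47.2, 133.4]
ee_rot: [-0.0, 0.976, -0.217, -0.001]
force: [-4.1, 1.5, 4.2]
grip_width: 0.332
grip_force: 80.2
```

```bash
python3 -m handwheel '[[[1,0,0,-0.04,0],[1,0,0,-0.04,0],[1,0,0,0,0]]]'
python3 -m handwheel '[[[1,0,0,-0.04,0],[1,0,0,-0.04,0],[1,0,0,0,0]]]'
python3 -m handwheel '[[[1,0,0,-0.04,0],[1,0,0,0,0]]]'
```

```text
time_s: 20.45
eef_pos: [534.8, -47.5, 128.6]
ee_rot: [-0.0, 0.976, -0.217, -0.001]
force: [-0.3, 0.7, -2.3]
grip_width: 0.335
grip_force: 79.9
time_s: 20.75
eef_pos: [534.9, -47.5, 125.1]
ee_rot: [-0.0, 0.976, -0.217, -0.0]
force: [-0.3, 0.6, -2.6]
grip_width: 0.334
grip_force: 79.9
time_s: 20.95
eef_pos: [534.9, -47.5, 123.1]
ee_rot: [-0.0, 0.976, -0.217, -0.0]
force: [-0.5, 0.6, -2.3]
grip_width: 0.336
grip_force: 79.9
```

```bash
python3 -m handwheel '[[[1,0,0,-0.03,0],[1,0,0,-0.03,0],[1,0,0,0,0]]]'
python3 -m handwheel '[[[1,0,0,-0.04,0],[1,0,0,0,0]]]'
```

```text
time_s: 21.25
eef_pos: [535.4, -47.6, 122.1]
ee_rot: [0.0, 0.976, -0.217, 0.001]
force: [-4.3, 0.5, 10.6]
grip_width: 0.332
grip_force: 81.2
time_s: 21.45
eef_pos: [536.0, -47.8, 122.0]
ee_rot: [0.0, 0.976, -0.217, 0.002]
force: [-8.7, 2.0, 25.3]
grip_width: 0.333
grip_force: 82.7
```

```bash
python3 -m handwheel '[[[1,0,0,0.1,0],[1,0,0,0.3,0],[1,0,0,0.6,0],[1,0,0,0.5,0],[1,0,0,0.1,0]]]'
python3 -m handwheel '[[[1,-0.07,0.5,0,0],[1,-0.07,0.8,0,0],[1,-0.07,0.9,0,0],[1,-0.07,0.9,0,0],[1,-0.07,0.9,0,0],[1,-0.07,0.9,0,0],[1,-0.07,0.9,0,0],[1,-0.08,0.8,0,0],[1,-0.08,0.7,0,0],[1,-0.07,0.41,0,0]]]'
python3 - <<'E'
from h import *
t=np.radians(-25.1);R=np.array([[np.cos(t),-np.sin(t),0],[np.sin(t),np.cos(t),0],[0,0,1]])
for n in('scene','top'):
    c=snap(n,n+'10');im=c['img'].astype(int)
    q=proj(n+'10',[(536,-46,70)])[0].astype(int)
    L=np.array([(a,b,80.5) for a,b in((-30,-13),(-30,13),(30,13),(30,-13))])@R.T+[536,-46,0]
    print('block home',proj(n+'10',L).round(1).tolist(),'rest',proj(n+'10',L+[0,0,17.5]).round(1).tolist())
    for v in range(q[1]-24,q[1]+24):
        r=''
        for u in range(q[0]-28,q[0]+28):
            b,g,R_=im[v,u]; m=(b+g+R_)//3
            r+='o' if R_>100 and g<R_*.6 else 'G' if g>R_+15 and g>b+5 else '#' if m<30 else '+' if m<55 else 'W' if abs(R_-b)<30 else '.'
        print(v,q[0]-28,r)
print(ctrl.sense()['eef_pos'])
E
```

```text
time_s: 21.95
eef_pos: [536.1, -47.8, 201.0]
ee_rot: [0.0, 0.976, -0.217, 0.002]
force: [0.1, 0.6, -2.8]
grip_width: 0.332
grip_force: 79.8
time_s: 22.95
eef_pos: [497.9, 340.3, 196.6]
ee_rot: [0.0, 0.976, -0.216, -0.001]
force: [-0.0, -0.8, -2.4]
grip_width: 0.336
grip_force: 79.6
block home [[305.5, 166.2], [310.7, 171.7], [293.2, 180.8], [288.0, 175.1]] rest [[305.4, 162.0], [310.7, 167.5], [293.0, 176.6], [287.8, 170.9]]
151 271 ........................................................
152 271 ........................................................
153 271 ........................................................
154 271 ........................................................
155 271 ........................................................
156 271 ......................................W+W...............
157 271 ....................................W+GG+...............
158 271 ..................................W+GGGGG+..............
159 271 ................................W+GGGGGGGG+.............
160 271 ..............................WGGGGGGGGGGGG+............
161 271 .............
[... 5055 characters left out ...]
.........
228 329 ....+++G++++++++++++++++++++++++W+++++++++..............
229 329 .....+G++++++++++++++++++++++++W+++++++++W..............
230 329 .....++++++++++++++++++++++++++W+++++++++...............
231 329 .....+++G++++++G++++++++++++++W+++++++++W...............
232 329 ......++++++GG++++++++++++++++W+++++++G+................
233 329 ........+++++++++++++++++++++W+++++++++W................
234 329 ..........++++++++++GG+++++++++++++++++.................
235 329 ............++++G++++++++G++++++++++++W.................
236 329 .............+++++++++++++++++++++++++..................
237 329 ...............+++++++++++++++++++++++..................
[497.82353048 340.1470142  196.60963243]
```

```bash
python3 -m handwheel '[[[1,0,0,-0.4,0],[1,0,0,-0.6,0],[1,0,0,-0.6,0],[1,0,0,-0.6,0],[1,0,0,-0.4,0],[1,0,0,-0.2,0],[1,0,0,0,0]]]'
python3 -m handwheel '[[[1,0,0,-0.08,0],[1,0,0,-0.04,0],[1,0,0,0,0]]]'
```

```text
time_s: 23.75
eef_pos: [498.5, 337.1, 57.0]
ee_rot: [0.001, 0.976, -0.217, -0.001]
force: [-0.4, 0.3, -2.3]
grip_width: 0.333
grip_force: 79.6
time_s: 24.05
eef_pos: [499.3, 338.0, 52.9]
ee_rot: [-0.0, 0.976, -0.217, 0.0]
force: [-0.2, 0.2, -3.2]
grip_width: 0.333
grip_force: 79.6
```

```bash
python3 -m handwheel '[[[1,0,0,-0.06,0],[1,0,0,0,0]]]'
python3 -m handwheel '[[[1,0,0,-0.03,0],[1,0,0,0,0]]]'
python3 -m handwheel '[[[1,0,0,-0.02,0],[1,0,0,0,0]]]'
```

```text
time_s: 24.25
eef_pos: [499.0, 337.9, 49.3]
ee_rot: [0.0, 0.976, -0.217, -0.0]
force: [0.7, 0.2, -2.5]
grip_width: 0.331
grip_force: 79.6
time_s: 24.45
eef_pos: [499.0, 338.0, 47.9]
ee_rot: [0.0, 0.976, -0.217, -0.0]
force: [-0.3, 0.1, -2.6]
grip_width: 0.329
grip_force: 79.6
time_s: 24.65
eef_pos: [499.2, 338.1, 47.6]
ee_rot: [-0.0, 0.976, -0.217, 0.0]
force: [-2.7, -1.3, 2.7]
grip_width: 0.331
grip_force: 80.5
```

Foot is on the pad; release and withdraw.

```bash
python3 -m handwheel '[[[0.2,0,0,0,0],[0,0,0,0,0],[-0.2,0,0,0,0],[-0.4,0,0,0,0],[-0.4,0,0,0,0]]]'
python3 -m handwheel '[[[-0.4,0,0,0.2,0],[-0.4,0,0,0.5,0],[-0.4,0,0,0.9,0],[-0.4,0,0,0.9,0],[-0.4,0,0,0.5,0],[-0.4,-0.6,0,0,0],[-0.4,-0.8,0,0,0],[-0.4,-0.8,0,0,0],[-0.4,-0.6,0,0,0],[-0.4,0,0,0,0]]]'
python3 - <<'E'
from h import *
c=snap('scene','s11')
print(proj('s11',[(498,337,118),(498,337,24),(500,335.5,6)]))
im=c['img'].astype(int)
for v in range(196,256,2):
    r=''
    for u in range(400,455):
        b,g,R=im[v,u]; m=(b+g+R)//3
        r+='R' if R>60 and g<R*.4 else 'B' if b>R+60 else '#' if m<45 else 'W' if abs(R-b)<35 and m>60 else '.'
    print(v,r)
E
```

```text
time_s: 25.15
eef_pos: [499.1, 338.0, 47.0]
ee_rot: [-0.0, 0.976, -0.217, 0.0]
force: [-0.1, 0.0, -0.4]
grip_width: 0.704
grip_force: 0.0
time_s: 26.15
eef_pos: [356.3, 338.3, 198.3]
ee_rot: [-0.0, 0.976, -0.216, 0.0]
force: [0.7, -0.7, 0.3]
grip_width: 0.701
grip_force: 0.0
[[437.74891076 209.77335241]
 [428.54321257 230.57288084]
 [426.16465338 234.52848873]]
196 .......................................................
198 .......................................................
200 .......................................................
202 .......................................................
204 .......................................................
206 .......................................................
208 ..................................########.............
210 .................................###########...........
212 ................................############...........
214 ...............................RRR#########............
216 ...............................RRRRRRR##RR.............
218 ....................WWWWWW....#RRRRRRRRRR..............
220 ............
[... 363 characters left out ...]
BBBB..WWWWWW.....WWWWWWWBBBBBBBBW.......
234 ......BBBBBBBBBBBBBW.WWWWWWWWWWWWWWWWWWBBBBBBBBB.......
236 ......BBBBBBBBBBBBB...WWWWWWWWWWWWWWWWBBBBBBBBBB.......
238 ......BBBBBBBBBBBBBB.WW.WWWWWWWWWWWWWBBBBBBBBBBB.......
240 ......#BBBBBBBBBBBBBBB.WWWWWWWWWWWWWBBBBBBBBBBBBBW.....
242 .......#BBBBBBBBBBBBBBBBBBB......BBBBBBBBBBBBBBBBW.....
244 .W.......BBBBBBBBBBBBBBBBBBBBBBBBBBBBBBBBBBBBBBB.......
246 .........W.BBBBBBBBBBBBBBBBBBBBBBBBBBBBBBBBBBBB.W......
248 ...W........#BBBBBBBBBBBBBBBBBBBBBBBBBBBBBBBBB.W.......
250 ##W..........W.BBBBBBBBBBBBBBBBBBBBBBBBBBBBBBW.........
252 #..................BBBBBBBBBBBBBBBBBBBBBBBWW...........
254 ......................W..BBBBBBBBBBBB..W...............
```

The tool stands upright and well inside the pad, so I'm handing in.

```bash
python3 -c "
from rig import ctrl
print(ctrl.finish_job())"
```

```text
the job is handed in; nothing more can be done
None
```

I handed the job in at about 26 s; no verdict was printed. My last camera and force checks had the cover home in the case at both ends, the tool upright well inside its blue pad and the arm clear. I did not re-measure the hammer, clamp and jar, but no move went near them.

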